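Wedge the agar plate level and hold it

TASK

The hinged aluminium pouring plate with the petri dish on it slopes down towards its open front, where it rests on two pads. Take the black wedge by its upright grip, set it flat on the bench in front of the opening between the two rails, and push it nose first under the plate's front edge until the plate just lifts off its pads and lies level. Finish like that, still gripping the wedge, which stays flat on the bench and alone carries the plate; keep the dish on the plate, do not pry the plate up, and leave the other things where they are.

Things in the scene. Friction and masses are not known exactly. Their poses are not given: they have to be found in the camera images.
- frame: Fixed grey frame under the plate, 162 x 166 mm. Origin: centre of its underside, on the bench; +x points from its open front to the hinge at the back. Rails 22 mm wide, 15 mm high along x at y = -72 and +72 mm, each with a rest pad near the front; between them an opening 122 mm wide, bare bench as floor, closed by a bar at x = 61 mm. Position and yaw vary.
- opening (a point): Point of the frame on the bench, in the middle of the opening, straight below the plate's front edge (frame x = -75 mm, y = 0, z = 0). Axes as the frame's; the wedge goes in along +x.
- plate (a joint): Hinge angle (rad) of the aluminium plate; axis at its back, frame x = 65 mm, height 27 mm. 0: front down on the pads, sloping 0.0357 rad; 0.0357: level; grows as the front rises, 0.0071 per mm of lift at the front edge, 140 mm from the hinge. Plate 8 mm thick with a 4 mm rim on top, 166 mm wide, about 0.9 kg (varies); it falls back by its weight.
- plate_front (a point): Middle of the plate's lower front edge: 22 mm above the bench when resting on the pads, 27 mm when the plate is level. Moves with the plate.
- plate_top (a point): Middle of the plate's upper face, where the dish stands. Moves and turns with the plate; its z axis is normal to the plate.
- wedge: Loose black wedge, 0.18 kg, 126 (x) x 45 (y) mm. Origin: centre of its flat underside; +x points to the nose. Nose end at x = 63 mm is 8 mm high; top rises 0.26 mm per mm backwards to a deck 31.4 mm high (x = -27 to -63). On the deck an upright grip 24 (x) x 22 (y) mm, centre x = -45, top at 75 mm. Lies flat, nose roughly away from the robot, left or right of the frame.
- wedge_nose (a point): Middle of the wedge's nose end at its underside (wedge x = 63 mm, z = 0). The slope meets the plate's front edge when this is about 54 mm inside it; the plate is level at about 73 mm inside.
- wedge_grip (a point): Centre of the wedge's upright grip at a good height to pinch it across its 22 mm width (wedge x = -45 mm, 58 mm above the underside).
- dish: Petri dish of agar, 95 mm across, 15 mm high, about 30 g, standing loose on the plate. Origin: centre of its underside.
- tape_roll: Bystander: roll of tape lying flat, 107 mm across, 19 mm high, on the side of the frame where the wedge is not. Origin: centre of its underside.
- beaker: Bystander: beaker, 75 mm across, 95 mm high, standing to the left of the frame. Origin: centre of its underside.
- flask: Bystander: conical flask, 84 mm across, 153 mm high, standing to the right of the frame. Origin: centre of its underside.
Not all that is in view belongs to the job. Several things have the shape of the wedge; the one meant has the colours described above.

How it is judged (in metres and radians):
On the way:
1. the wedge lies flat with its nose under the plate's front edge, between the rails, the plate still on its pads (x of wedge_nose in the frame of opening between 0.005 and 0.08 m and y of wedge_nose in the frame of opening between -0.05 and 0.05 m and height (world z) of wedge below 0.006 m and value of joint plate below 0.006 rad), for 0.05 s.
At the end, for the whole second after the job is handed in: Plate level within 0.021 rad, still, carried by the wedge (over 1 N); wedge flat on the bench (4 mm, 0.05 rad), nose between the rails under the plate, gripped (over 5 N); robot not touching the plate; dish within 40 mm of the plate's middle (value of joint plate between 0.0147 and 0.0567 rad and velocity of joint plate between -0.03 and 0.03 rad/s and contact force between wedge and plate above 1 N and contact force between the fingers and wedge above 5 N and contact force between each of the arm, the fingers and plate below 0.5 N and height (world z) of wedge below 0.004 m and angle between wedge's own z axis and vertical below 0.05 rad and x of wedge_nose in the frame of opening above 0.04 m and y of wedge_nose in the frame of opening between -0.055 and 0.055 m and distance between dish and plate_top below 0.04 m); the arm keeps its last pose, push and grip.
It fails at once if the plate is pried up far past level (value of joint plate above 0.1 rad).
It fails at once if a bystander is pushed away (distance of any of tape_roll, beaker, flask from where it was at the start of the episode above 0.03 m).
It fails at once if the dish slides off (distance between dish and plate_top above 0.06 m).
It also fails if it takes over 42 s, if anything falls off the work surface, if the arm or the gripper's body presses on something with over 40 N, if the wrist force passes 120 N, or if a joint passes its speed limit or range.

ROBOT

A 6-joint arm with a two-finger parallel gripper is mounted at the origin on a cart in front of the work surface, level with it; the furniture and walls round the work are solid. World frame = base frame: x ahead of the robot, y to its left, z up, the work surface at z = 0. Lengths are in m, angles in degrees, forces in N, time in s.
With the tool pointing down it reaches from about 0.3 to 0.75 m from the base axis. Payload 8.5 kg.
Tool frame: the origin (TCP) lies at the very end of the fingers, on their centre line; the grasp point (between the pads) lies 19 mm behind it (env.hold_point_z is the distance from the TCP to the grasp point, in m); z points along the fingers, y is the line along which they close (so a half turn about z gives the same grasp; the last joint's range is limited). The gripper opens to 85 mm and grips with 20 to 120 N. Pads are 22 mm wide; open, the fingers measure 114 mm over their backs; the gripper's body (76 mm by 85 mm) begins 54 mm behind the grasp point. The pads swing forward as they close: fully open they stand 13 mm farther back than shut.
Start: joints at [62.378, 21.807, 74.336, -0, 83.858, -12.336], TCP at [0.145, 0.531, 0.231] pointing down, gripper open.
Joint ranges: [-178.18, 178.18], [-50.72, 133.34], [12.68, 142.11], [-81.47, 261.47], [9.98, 163.14], [-165.26, 165.26]. Speed limits (degrees/s): [136.94, 136.94, 180, 180, 180, 180].

INTERFACE

Orientations are given as a 3x3 rotation matrix whose columns are the frame's x, y, z axes.
In Python, from rig import env, optics gives the robot as it stands.
- The arm moves only by the shell command python3 -m jog 'ROWS' [OPENING] [FORCE]. ROWS is JSON, a list of rows, each an object with "linear": the shift along the tool's x, y, z in units of 40 mm (1.0 is 40 mm), a list of three; "roll": the turn about the tool's z in units of 5 degrees (1.0 is 5 degrees). A call has 1 to 12 rows; each row shifts and turns the commanded pose from where the row before left it, along the tool's axes as they then stand; what a row does not reach is not made up. A row lasts 1/12 s, in which the tool goes at most 41.7 mm and 7.16 degrees, less where a joint would pass 70% of its speed; a pose out of reach is approached as far as the arm can. A call is refused whole if a number of a shift passes 1 or a number of a turn 1, either way. A call with a gripper value outside its range is refused whole. OPENING is the opening, from -1 (shut) to 1 (fully open), set as the call begins (- or left out, the last holds). The fingers move at their own pace and stop on an object; FORCE is the grip in N (left out, the last holds). Time passes only in rows, so rows that do not move let the fingers close. It gives the time, the measured TCP pose, the force, the opening and the grip force at its end, in the units of the state.
- env.observe(): the state, without advancing time (a new reading comes with each control period).
- optics.get_image(name): name is "side" or "top"; returns the picture (420x560x3 uint8, red, green, blue); there is no depth.
- optics.calibration(name): a dict with "fov_y" (degrees; the focal length in pixels is half the picture's height over the tangent of half this angle, whatever the lens; pixels are square), "cx", "cy" (the principal point, pixels), "T" (4x4, takes a point from camera to world coordinates). Camera axes: x right, y down, z forward; pixel columns grow to the right and rows downward; lengths in m; the calibration is good to about 2 mm. A picture is of the moment at which its call begins. calibration takes no time and is no camera call.
- env.close_job(): hands the job in; it is judged then, once.
The state is a dict: "time_s": time; "q": joint angles; "qvel": joint speeds; "joint_efforts": joint torques, N m; "position": TCP position; "tool_rot": TCP orientation; "ft_force": force on the tool from outside, world axes, zero at the start; "wrist_torque": the same for the moment, N m; "grip_width": finger opening in m; "gripper_force": force on a finger pad.
Only numpy, scipy, OpenCV 4.12 (cv2) and the standard library are available. Lean on these libraries where they do the work, as an engineer would, in place of code of your own. Each camera call takes 0.05 s, during which the arm holds its last target. There are 200 camera calls.

## Working session

There is one attempt and no reset: what is moved stays moved. The work goes in short steps, Python scripts to look and compute and a shell command to move; the robot and the scene stay as the last step left them, time stands still between calls to the robot, and variables do not carry over. Pictures are saved under pics/ and viewed, at most 10 in all, crops included, and the job is handed in when it is done.

```bash
mkdir -p pics; ls; python3 - <<'E'
from rig import env, optics
import cv2, numpy as np
s=env.observe(); print(s['time_s'],s['position'],s['tool_rot'],s['grip_width'])
for n in ("side","top"):
    im=optics.get_image(n); cv2.imwrite(f"pics/{n}0.png",im[:,:,::-1]); c=optics.calibration(n); print(n,c)
E
```

```text
pics
0.0 [0.14486563 0.53026054 0.23070964] [[-9.64621763e-01  2.63636893e-01 -6.66425241e-04]
 [ 2.63637566e-01  9.64620924e-01 -1.30631901e-03]
 [ 2.98453847e-04 -1.43579848e-03 -9.99998925e-01]] 0.08553075540912121
side {'fov_y': 45.497039223041696, 'cx': 291.63595744271623, 'cy': 210.8670407362184, 'T': array([[-0.99902715, -0.02896807,  0.0332505 ,  0.5014733 ],
       [-0.0419223 ,  0.38987599, -0.91991262,  1.2996978 ],
       [ 0.01368452, -0.92041163, -0.39071111,  0.63137348],
       [ 0.        ,  0.        ,  0.        ,  1.        ]])}
top {'fov_y': 46.40680473565148, 'cx': 282.4411279720745, 'cy': 208.64150967108355, 'T': array([[-0.01519263, -0.99604104,  0.08758673,  0.46047638],
       [-0.99974097,  0.01364746, -0.0182135 , -0.00607189],
       [ 0.01694606, -0.08784076, -0.99599038,  1.12137604],
       [ 0.        ,  0.        ,  0.        ,  1.        ]])}
```

View pics/top0.png

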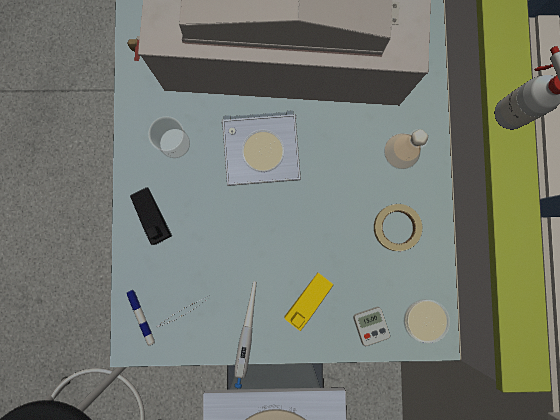

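View pics/side0.png

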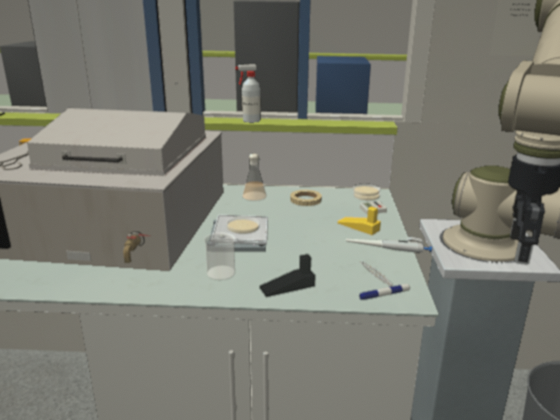

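The top view shows the plate with its dish at (262,150) and the frame's open front towards row 185. The beaker is at (169,137), the flask at (403,150) and the tape at (398,228). There are two wedge shapes: black at top (151,216) / side (290,278), and yellow at top (309,301) / side (360,222). The black one fits the description. I'll confirm that in an enlarged crop.

```bash
python3 - <<'E'
import cv2, numpy as np
t=cv2.imread('pics/top0.png'); s=cv2.imread('pics/side0.png')
a=cv2.resize(t[175:255,115:195],None,fx=5,fy=5,interpolation=cv2.INTER_CUBIC)
b=cv2.resize(s[240:320,250:330],None,fx=5,fy=5,interpolation=cv2.INTER_CUBIC)
im=np.hstack([a,b]); im=(255*(im/255.)**0.5).astype(np.uint8)
cv2.imwrite('pics/crop1.png',im)
c=cv2.resize(t[100:195,212:312],None,fx=6,fy=6,interpolation=cv2.INTER_CUBIC); cv2.imwrite('pics/crop2.png',c)
E
```

```text
(no output)
```

View pics/crop1.png

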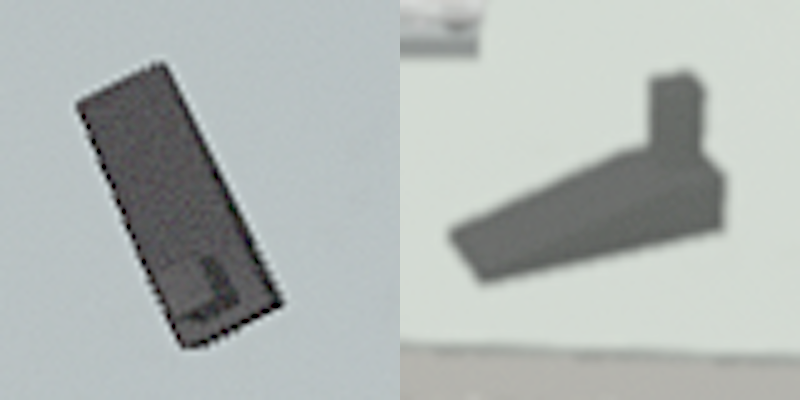

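View pics/crop2.png

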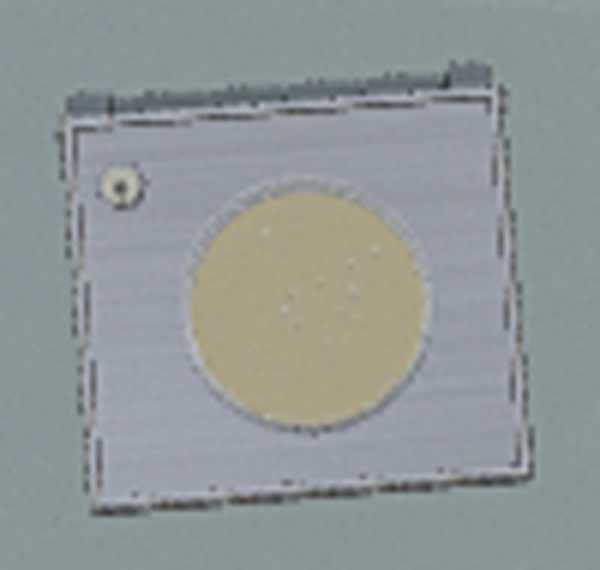

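Crop 1 confirms the black wedge. Its upright grip has its top at about (151.5,232.5) in the top view and (305.5,255.5) in the side view, and the nose is at the far upper-left. Crop 2 shows the plate's front corners at top-view pixels (227.5,185) and (300.3,179.7).

```bash
cat > h.py <<'E'
import cv2, numpy as np
from rig import env, optics
def ray(n,uv):
    c=optics.calibration(n); f=210/np.tan(np.radians(c['fov_y']/2)); T=c['T']
    d=T[:3,:3]@np.array([(uv[0]-c['cx'])/f,(uv[1]-c['cy'])/f,1]); return T[:3,3],d/np.linalg.norm(d)
def onz(n,uv,z):
    o,d=ray(n,uv); return o+d*(z-o[2])/d[2]
def tri(a,b):
    (o,d),(p,e)=ray('top',a),ray('side',b)
    k=np.linalg.lstsq(np.c_[d,-e],p-o,rcond=None)[0]; A,B=o+d*k[0],p+e*k[1]
    return (A+B)/2,np.linalg.norm(A-B)
def black(im,n):
    m=((im.max(2)<75)).astype(np.uint8)
    c,_=cv2.findContours(m,cv2.RETR_EXTERNAL,cv2.CHAIN_APPROX_NONE); return c
E
python3 - <<'E'
from h import *
np.set_printoptions(precision=4,suppress=True)
t=cv2.imread('pics/top0.png'); s=cv2.imread('pics/side0.png')
m=np.zeros(t.shape[:2],np.uint8); m[175:255,115:195]=(t[175:255,115:195].max(2)<100)
c=max(cv2.findContours(m,0,1)[0],key=cv2.contourArea); r=cv2.minAreaRect(c); print(r); b=cv2.boxPoints(r); print(b)
for p in b: print(p,'z0',onz('top',p,0)[:2],'z8',onz('top',p,.008)[:2],'z31',onz('top',p,.0314)[:2])
print('grip',tri((151.5,232.6),(305.5,255.6)), onz('top',(151.5,232.6),.075))
for z in (.022,.034): print('plate',z,[onz('top',p,z)[:2] for p in((227.5,185),(300.3,179.7),(295.5,115.5),(223,120.5))])
# plate outline in top: bluish light region
hsv=cv2.cvtColor(t,cv2.COLOR_BGR2HSV)
print('bench',hsv[200,250],'plate',hsv[170,240],'dish',hsv[150,262])
m=cv2.inRange(hsv,(105,0,120),(140,255,255)); m[:90]=0;m[200:]=0;m[:,:200]=0;m[:,320:]=0
m=cv2.morphologyEx(m,cv2.MORPH_CLOSE,np.ones((5,5)))
c=max(cv2.findContours(m,0,1)[0],key=cv2.contourArea); r=cv2.minAreaRect(c); print(r); b=cv2.boxPoints(r)
print('plate z.030',[ (p,onz('top',p,.030)[:2]) for p in b])
E
```

```text
((149.30001831054688, 216.10000610351562), (55.90169906616211, 22.807889938354492), 63.43495178222656)
[[126.6 196.2]
 [147.  186. ]
 [172.  236. ]
 [151.6 246.2]]
[126.6 196.2] z0 [0.5926 0.33  ] z8 [0.5916 0.3276] z31 [0.5889 0.3206]
[147. 186.] z0 [0.6156 0.2837] z8 [0.6144 0.2817] z31 [0.6112 0.2756]
[172. 236.] z0 [0.5   0.226] z8 [0.4997 0.2243] z31 [0.4989 0.2195]
[151.6 246.2] z0 [0.4775 0.2721] z8 [0.4774 0.2701] z31 [0.477  0.2643]
grip (array([0.5051, 0.2542, 0.0739]), np.float64(0.00021138737029899153)) [0.5052 0.2539 0.075 ]
plate 0.022 [array([0.6125, 0.0971]), array([ 0.6224, -0.0677]), array([ 0.7711, -0.0594]), array([0.7612, 0.1066])]
plate 0.034 [array([0.6108, 0.096 ]), array([ 0.6207, -0.067 ]), array([ 0.7677, -0.0588]), array([0.7579, 0.1053])]
bench [ 90  24 150] plate [111  24 172] dish [ 23  55 168]
((260.8212585449219, 147.58731079101562), (68.95922088623047, 72.83749389648438), 85.76361083984375)
plate z.030 [(array([221.955 , 115.8922], dtype=float32), array([0.7697, 0.1081])), (array([294.5934, 110.5116], dtype=float32), array([ 0.7805, -0.0571])), (array([299.6876, 179.2824], dtype=float32), array([ 0.6222, -0.0658])), (array([227.0491, 184.663 ], dtype=float32), array([0.6121, 0.0974]))]
```

```bash
python3 -m jog '[{"linear":[-0.87,-0.36,0],"roll":0},{"linear":[-0.87,-0.36,0],"roll":0},{"linear":[-0.87,-0.36,0],"roll":0},{"linear":[-0.87,-0.36,0],"roll":0},{"linear":[-0.87,-0.36,0],"roll":0},{"linear":[-0.87,-0.36,0],"roll":0},{"linear":[-0.87,-0.36,0],"roll":0},{"linear":[-0.87,-0.36,0],"roll":0},{"linear":[-0.87,-0.36,0],"roll":0},{"linear":[-0.87,-0.36,0],"roll":0},{"linear":[-0.87,-0.36,0],"roll":0},{"linear":[-0.87,-0.36,0],"roll":0}]' 1 && python3 -m jog '[{"linear":[0,0,0],"roll":-0.95},{"linear":[0,0,0],"roll":-0.95},{"linear":[0,0,0],"roll":-0.95},{"linear":[0,0,0],"roll":-0.95},{"linear":[0,0,0],"roll":-0.95},{"linear":[0,0,0],"roll":-0.95},{"linear":[0,0,0],"roll":-0.95},{"linear":[0,0,0],"roll":-0.95},{"linear":[0,0,0],"roll":-0.95},{"linear":[0,0,0],"roll":0},{"linear":[0,0,0],"roll":0}]'; cat > st.py <<'E'
from h import *
np.set_printoptions(precision=4,suppress=True)
s=env.observe(); R=s['tool_rot']; p=s['position']
print(s['time_s'],p,'yaw',np.degrees(np.arctan2(R[1,0],R[0,0])),'grip',s['grip_width'],s['gripper_force'],'F',s['ft_force'],'q',s['q'])
import sys
if len(sys.argv)>3: print('units',R.T@(np.array(list(map(float,sys.argv[1:4])))-p)/.04)
E
python3 st.py .505 .254 .039
```

```text
time_s: 1.1
position: [0.5034, 0.2522, 0.231]
tool_rot: [[-0.965, 0.264, -0.001], [0.264, 0.965, -0.0], [0.001, -0.0, -1.0]]
ft_force: [-0.3, 1.3, -0.1]
grip_width: 0.0855
gripper_force: 0.0
time_s: 2.02
position: [0.5022, 0.2537, 0.2311]
tool_rot: [[-0.888, -0.459, -0.001], [-0.459, 0.888, -0.0], [0.001, 0.0, -1.0]]
ft_force: [-0.0, -0.6, 0.4]
grip_width: 0.0855
gripper_force: 0.0
2.0167 [0.5022 0.2537 0.2311] yaw -152.67634628930557 grip 0.085517556404185 0.0 F [-0.0422 -0.5835  0.361 ] q [  14.7491   23.1105   72.2879    0.0017   84.6373 -102.5748]
units [-0.0692 -0.0269  4.8012]
```

```bash
python3 -m jog '[{"linear":[-0.07,-0.03,0.6],"roll":0},{"linear":[0,0,0.7],"roll":0},{"linear":[0,0,0.7],"roll":0},{"linear":[0,0,0.7],"roll":0},{"linear":[0,0,0.7],"roll":0},{"linear":[0,0,0.6],"roll":0},{"linear":[0,0,0.5],"roll":0},{"linear":[0,0,0.3],"roll":0},{"linear":[0,0,0],"roll":0},{"linear":[0,0,0],"roll":0}]' && python3 -m jog '[{"linear":[0,0,0],"roll":0},{"linear":[0,0,0],"roll":0},{"linear":[0,0,0],"roll":0},{"linear":[0,0,0],"roll":0},{"linear":[0,0,0],"roll":0},{"linear":[0,0,0],"roll":0},{"linear":[0,0,0],"roll":0},{"linear":[0,0,0],"roll":0},{"linear":[0,0,0],"roll":0},{"linear":[0,0,0],"roll":0},{"linear":[0,0,0],"roll":0},{"linear":[0,0,0],"roll":0}]' -1 60; python3 st.py; python3 - <<'E'
from h import *
t=optics.get_image('top')[:,:,::-1]; s=optics.get_image('side')[:,:,::-1]
im=np.hstack([cv2.resize(t[160:260,90:190],(400,400)),cv2.resize(s[220:320,240:340],(400,400))])
cv2.imwrite('pics/g.png',im)
E
```

```text
time_s: 2.85
position: [0.5053, 0.254, 0.0392]
tool_rot: [[-0.888, -0.46, -0.001], [-0.46, 0.888, -0.0], [0.001, 0.0, -1.0]]
ft_force: [0.3, 1.0, 0.4]
grip_width: 0.0851
gripper_force: 0.0
time_s: 3.85
position: [0.5054, 0.254, 0.0397]
tool_rot: [[-0.887, -0.461, 0.001], [-0.461, 0.887, 0.0], [-0.001, -0.0, -1.0]]
ft_force: [-1.1, -0.4, 5.3]
grip_width: 0.0215
gripper_force: 59.3
3.85 [0.5054 0.254  0.0397] yaw -152.5382754621977 grip 0.021452649201215524 59.312265515327454 F [-1.058  -0.3647  5.3333] q [  14.693    35.1269   86.6163   -0.0031   58.2256 -102.7671]
```

View pics/g.png

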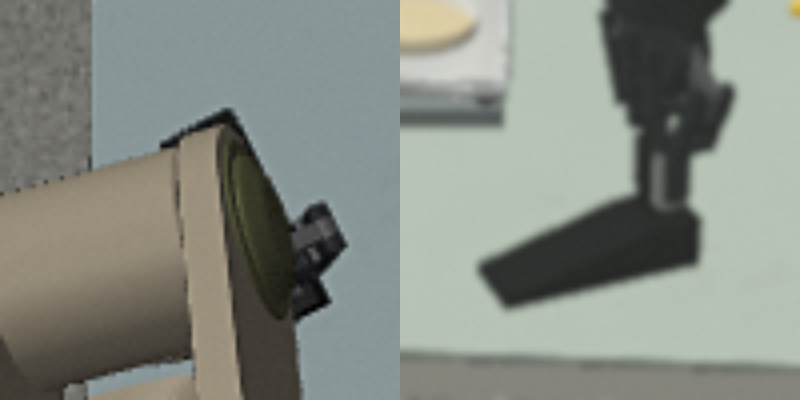

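The wedge is held: 21.5 mm opening, 59 N, still flat and aligned with the fingers. Next I lift it, back off and turn it to the frame's yaw.

```bash
python3 -m jog '[{"linear":[0,0,-0.3],"roll":0},{"linear":[0.2,0,-0.4],"roll":0},{"linear":[0.4,0,-0.3],"roll":0},{"linear":[0.3,0,0],"roll":0.8},{"linear":[0,0,0],"roll":0.8},{"linear":[0,0,0],"roll":0.8},{"linear":[0,0,0],"roll":0.8},{"linear":[0,0,0],"roll":0.8},{"linear":[0,0,0],"roll":0.8},{"linear":[0,0,0],"roll":0},{"linear":[0,0,0],"roll":0},{"linear":[0,0,0],"roll":0}]'; python3 st.py .4698 .0063 .0797
```

```text
time_s: 4.95
position: [0.4732, 0.2373, 0.0791]
tool_rot: [[-0.998, -0.062, -0.001], [-0.062, 0.998, -0.0], [0.001, -0.0, -1.0]]
ft_force: [0.6, -0.2, -1.8]
grip_width: 0.0208
gripper_force: 58.9
4.95 [0.4732 0.2373 0.0791] yaw -176.42347629446198 grip 0.020794518383894896 58.87939095497131 F [ 0.6497 -0.2329 -1.7865] q [ 13.8086  29.1751  90.3442  -0.0003  60.5144 -79.7677]
units [ 0.4457 -5.7586 -0.0145]
```

Aligned at yaw 3.6°. Next I carry it sideways to the front of the opening and lower it to just above the bench.

```bash
python3 -m jog '[{"linear":[0.05,-0.3,0],"roll":0},{"linear":[0.05,-0.6,0],"roll":0},{"linear":[0.05,-0.65,0],"roll":0},{"linear":[0.05,-0.65,0],"roll":0},{"linear":[0.05,-0.65,0],"roll":0},{"linear":[0.05,-0.65,0],"roll":0},{"linear":[0.05,-0.65,0],"roll":0},{"linear":[0.05,-0.65,0],"roll":0},{"linear":[0.05,-0.6,0],"roll":0},{"linear":[0,-0.36,0],"roll":0},{"linear":[0,0,0],"roll":0},{"linear":[0,0,0],"roll":0}]' && python3 -m jog '[{"linear":[0,0,0.25],"roll":0},{"linear":[0,0,0.25],"roll":0},{"linear":[0,0,0.2],"roll":0},{"linear":[0,0,0.15],"roll":0},{"linear":[0,0,0.05],"roll":0},{"linear":[0,0,0],"roll":0},{"linear":[0,0,0],"roll":0},{"linear":[0,0,0],"roll":0}]'; python3 st.py .4698 .0063 .0397;  python3 - <<'E'
from h import *
t=optics.get_image('top')[:,:,::-1]; s=optics.get_image('side')[:,:,::-1]
cv2.imwrite('pics/t2.png',t);cv2.imwrite('pics/s2.png',s)
im=np.hstack([cv2.resize(t[105:265,202:342],(400,457)),cv2.resize(s[180:300,200:305],(400,457))])
cv2.imwrite('pics/g2.png',im)
E
```

```text
time_s: 5.95
position: [0.469, 0.0056, 0.0793]
tool_rot: [[-0.998, -0.059, -0.0], [-0.059, 0.998, 0.0], [0.0, 0.0, -1.0]]
ft_force: [-0.5, 0.4, -1.3]
grip_width: 0.0216
gripper_force: 59.1
time_s: 6.62
position: [0.4695, 0.0063, 0.0437]
tool_rot: [[-0.998, -0.061, 0.001], [-0.061, 0.998, -0.0], [-0.001, -0.0, -1.0]]
ft_force: [-0.5, -0.6, -2.1]
grip_width: 0.0215
gripper_force: 59.1
6.6167 [0.4695 0.0063 0.0437] yaw -176.526314995413 grip 0.02148141637829347 59.145416021347046 F [-0.5194 -0.5649 -2.1487] q [ -13.7184   27.8606  101.9638   -0.0006   50.1348 -107.1917]
units [-0.0066 -0.0011  0.0993]
```

View pics/g2.png

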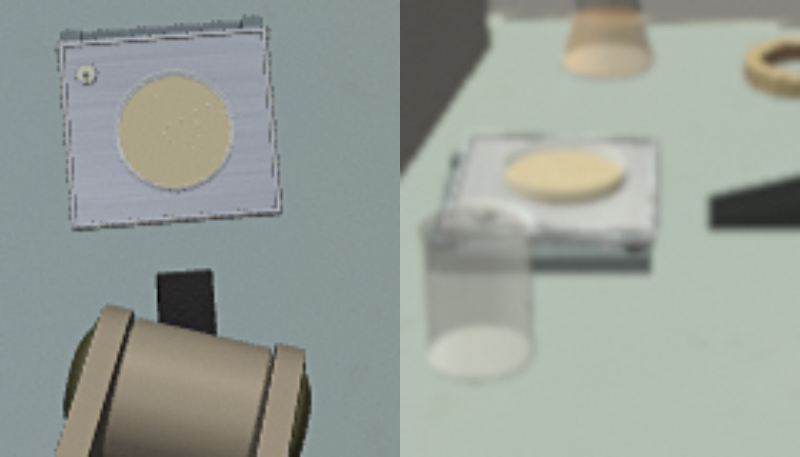

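The picture shows the nose at top-view pixel ~(266.7,200), square to the plate's front edge (middle at ~(264,183)). Now I seat it on the bench and compute the offsets.

```bash
python3 -m jog '[{"linear":[0,0,0.05],"roll":0},{"linear":[0,0,0.05],"roll":0},{"linear":[0,0,0.03],"roll":0},{"linear":[0,0,0],"roll":0},{"linear":[0,0,0],"roll":0}]'; python3 st.py; python3 - <<'E'
from h import *
t=cv2.imread('pics/t2.png'); g=optics.get_image('top')[:,:,::-1]; s=optics.get_image('side')[:,:,::-1]; cv2.imwrite('pics/t3.png',g); cv2.imwrite('pics/s3.png',s)
m=np.zeros(g.shape[:2],np.uint8); m[190:216,240:300]=(g[190:216,240:300].max(2)<90)
ys,xs=np.nonzero(m[:210]); print('rows',ys.min(),[ (r,np.nonzero(m[r])[0][[0,-1]]) for r in range(ys.min(),ys.min()+12)])
sub=(g[196:204,262:272].astype(int).max(2)).mean(1); print(sub)
E
```

```text
time_s: 7.13
position: [0.4695, 0.0063, 0.0397]
tool_rot: [[-0.998, -0.061, 0.002], [-0.061, 0.998, -0.001], [-0.002, -0.001, -1.0]]
ft_force: [-5.3, 1.6, 20.9]
grip_width: 0.0212
gripper_force: 62.3
7.1333 [0.4695 0.0063 0.0397] yaw -176.52485853113342 grip 0.02122204209412012 62.25565552711487 F [-5.3168  1.5761 20.9091] q [ -13.7183   28.2434  102.2299   -0.0061   49.424  -107.1895]
rows 200 [(200, array([263, 275])), (201, array([257, 276])), (202, array([257, 276])), (203, array([257, 275])), (204, array([257, 276])), (205, array([257, 276])), (206, array([257, 276])), (207, array([257, 276])), (208, array([257, 276])), (209, array([257, 276])), (210, array([257, 276])), (211, array([257, 276]))]
[151.5 151.8 154.5 159.9  72.6  37.6  39.9  40.1]
```

Seated flat: TCP z is back at its grasp value, with 21 N of downward press. I'll ease that slightly and go in with the nose about 30 mm under the edge.

```bash
python3 -c "
from h import *
print('nose',onz('top',(266.9,199.9),.008))"; python3 -m jog '[{"linear":[0,0,-0.012],"roll":0},{"linear":[-0.1,0,0],"roll":0},{"linear":[-0.15,0,0],"roll":0},{"linear":[-0.2,0,0],"roll":0},{"linear":[-0.2,0,0],"roll":0},{"linear":[-0.25,0,0],"roll":0},{"linear":[-0.25,0,0],"roll":0},{"linear":[-0.25,0,0],"roll":0},{"linear":[-0.2,0,0],"roll":0},{"linear":[-0.15,0,0],"roll":0},{"linear":[0,0,0],"roll":0},{"linear":[0,0,0],"roll":0}]'; python3 st.py; python3 - <<'E'
from h import *
cv2.imwrite('pics/t4.png',optics.get_image('top')[:,:,::-1]); cv2.imwrite('pics/s4.png',optics.get_image('side')[:,:,::-1])
E
```

```text
nose [0.5789152 0.0087648 0.008    ]
time_s: 8.23
position: [0.5399, 0.0105, 0.0397]
tool_rot: [[-0.998, -0.061, 0.002], [-0.061, 0.998, -0.001], [-0.002, -0.001, -1.0]]
ft_force: [-2.3, 0.8, 10.6]
grip_width: 0.0214
gripper_force: 60.8
8.2333 [0.5399 0.0105 0.0397] yaw -176.52558498523325 grip 0.021351274400381728 60.82993268966675 F [-2.2976  0.7724 10.6452] q [ -11.4562   33.2043   90.9757   -0.0069   55.6989 -104.9267]
```

```bash
python3 -m jog '[{"linear":[-0.1,0,0],"roll":0},{"linear":[-0.1,0,0],"roll":0},{"linear":[-0.1,0,0],"roll":0},{"linear":[-0.1,0,0],"roll":0},{"linear":[-0.05,0,0],"roll":0},{"linear":[0,0,0],"roll":0},{"linear":[0,0,0],"roll":0}]'; python3 -m jog '[{"linear":[-0.04,0,0],"roll":0},{"linear":[-0.04,0,0],"roll":0},{"linear":[-0.04,0,0],"roll":0},{"linear":[-0.04,0,0],"roll":0},{"linear":[-0.04,0,0],"roll":0},{"linear":[-0.04,0,0],"roll":0},{"linear":[0,0,0],"roll":0},{"linear":[0,0,0],"roll":0}]'; python3 -m jog '[{"linear":[-0.04,0,0],"roll":0},{"linear":[-0.04,0,0],"roll":0},{"linear":[-0.04,0,0],"roll":0},{"linear":[-0.04,0,0],"roll":0},{"linear":[-0.04,0,0],"roll":0},{"linear":[0,0,0],"roll":0},{"linear":[0,0,0],"roll":0}]';  python3 - <<'E'
from h import *
t=optics.get_image('top')[:,:,::-1]; s=optics.get_image('side')[:,:,::-1]
cv2.imwrite('pics/t5.png',t);cv2.imwrite('pics/s5.png',s)
s4=cv2.imread('pics/s4.png')
im=np.hstack([cv2.resize(s4[205:255,200:280],(400,250),interpolation=2),cv2.resize(s[205:255,200:280],(400,250),interpolation=2)])
im=np.vstack([im,cv2.resize(t[105:215,202:342],(800,343))[:, :]])[:600]
cv2.imwrite('pics/g5.png',im)
E
```

```text
time_s: 8.92
position: [0.5569, 0.0115, 0.0397]
tool_rot: [[-0.998, -0.061, 0.0], [-0.061, 0.998, -0.001], [-0.0, -0.001, -1.0]]
ft_force: [-6.7, 0.2, 12.8]
grip_width: 0.0212
gripper_force: 61.2
time_s: 9.58
position: [0.5639, 0.0122, 0.0397]
tool_rot: [[-0.998, -0.061, -0.006], [-0.061, 0.998, -0.001], [0.006, -0.0, -1.0]]
ft_force: [-19.1, -2.1, 19.4]
grip_width: 0.0212
gripper_force: 62.2
time_s: 10.17
position: [0.572, 0.0128, 0.0397]
tool_rot: [[-0.998, -0.061, -0.006], [-0.061, 0.998, -0.0], [0.006, 0.0, -1.0]]
ft_force: [-17.9, 0.9, 19.0]
grip_width: 0.0212
gripper_force: 62.2
```

View pics/g5.png

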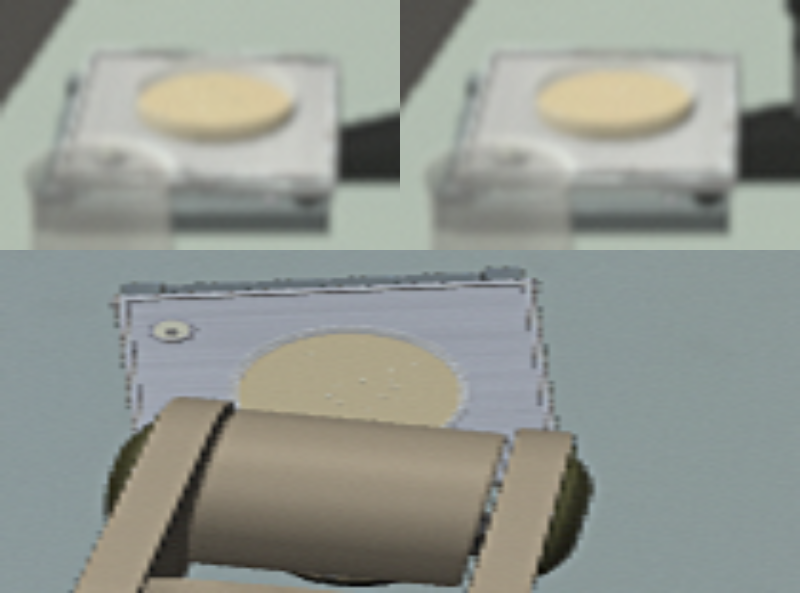

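The side view shows the plate's front (right) edge beginning to lift, with the dish in place. The force rise puts first contact near TCP x ≈ 0.559, so level is about 19 mm further on. I'll advance 8 mm more and then measure the slope.

```bash
python3 -m jog '[{"linear":[-0.04,0,0],"roll":0},{"linear":[-0.04,0,0],"roll":0},{"linear":[-0.04,0,0],"roll":0},{"linear":[-0.04,0,0],"roll":0},{"linear":[-0.03,0,0],"roll":0},{"linear":[0,0,0],"roll":0},{"linear":[0,0,0],"roll":0},{"linear":[0,0,0],"roll":0}]'; python3 st.py; python3 - <<'E'
from h import *
s=optics.get_image('side')[:,:,::-1]; cv2.imwrite('pics/s6.png',s)
f=['s4','s5','s6']; I=[cv2.imread(f'pics/{n}.png') for n in f]
cv2.imwrite('pics/g6.png',np.hstack([cv2.resize(i[205:255,230:275],(260,289),interpolation=2) for i in I]))
# subpixel vertical shift of near-front corner patch and hinge-independent frame patch
G=[cv2.cvtColor(i,6).astype(np.float32) for i in I]
for nm,(r0,r1,c0,c1) in dict(front=(236,248,250,266),dish=(217,232,226,262)).items():
    for k in (1,2):
        T=cv2.resize(G[0][r0:r1,c0:c1],None,fx=8,fy=8,interpolation=2); S=cv2.resize(G[k][r0-5:r1+5,c0-5:c1+5],None,fx=8,fy=8,interpolation=2)
        _,v,_,l=cv2.minMaxLoc(cv2.matchTemplate(S,T,cv2.TM_CCOEFF_NORMED)); print(nm,f[k],(np.array(l)-40)/8,v)
def px(p):
    c=optics.calibration('side'); F=210/np.tan(np.radians(c['fov_y']/2)); q=np.linalg.inv(c['T'])@np.r_[p,1]; return q[:2]/q[2]*F+[c['cx'],c['cy']]
a=px([.6125,.097,.022]); print('front-left lower',a,'lifted5mm',px([.6125,.097,.027])-a)
d=px([.69,.02,.035]); print('dish',px([.69,.02,.0375])-d)
E
```

```text
time_s: 10.93
position: [0.5796, 0.0132, 0.0397]
tool_rot: [[-0.998, -0.061, -0.005], [-0.061, 0.998, -0.0], [0.005, 0.0, -1.0]]
ft_force: [-18.6, -1.0, 19.4]
grip_width: 0.0217
gripper_force: 62.2
10.9333 [0.5796 0.0132 0.0397] yaw -176.49913482729707 grip 0.02166489390994884 62.20041275024414 F [-18.5947  -1.0494  19.4099] q [ -10.3499   36.3092   83.9432   -0.0857   60.0535 -103.8078]
front s5 [ 0. -1.] 0.9747408032417297
front s6 [-0.25  -0.875] 0.9732084274291992
dish s5 [-0.25 -0.5 ] 0.9856117367744446
dish s6 [-0.5   -0.875] 0.9767030477523804
front-left lower [266.06327344 243.83886825] lifted5mm [-0.0116547  -1.66426032]
dish [-0.02275004 -0.80327568]
```

View pics/g6.png

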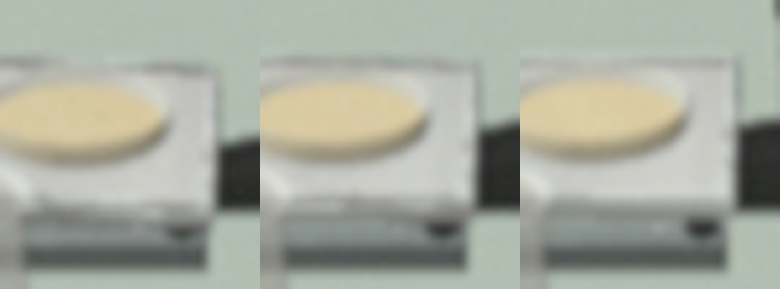

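The third view shows a dark gap over the pad and the plate edge parallel to the frame base. The dish rose by 0.875 px, against 0.80 px predicted for level, and the nose is about 72 mm inside. So the plate is level; I'll let it settle and hand in.

```bash
python3 -m jog '[{"linear":[0,0,0],"roll":0},{"linear":[0,0,0],"roll":0},{"linear":[0,0,0],"roll":0},{"linear":[0,0,0],"roll":0},{"linear":[0,0,0],"roll":0},{"linear":[0,0,0],"roll":0}]' && python3 -c "
from rig import env
print(env.close_job())"
```

```text
time_s: 11.48
position: [0.5796, 0.0133, 0.0397]
tool_rot: [[-0.998, -0.061, -0.005], [-0.061, 0.998, -0.0], [0.005, 0.0, -1.0]]
ft_force: [-18.0, -0.5, 18.8]
grip_width: 0.0212
gripper_force: 62.2
the job is handed in; nothing more can be done
None
```

I handed the job in at 11.5 s: by my measurements the black wedge, still gripped at 62 N, lies flat with its nose about 72 mm under the plate's front edge, holding the plate level with the dish in place; the judge returned no verdict.

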